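Clamp a spindle in the bench locking pliers

TASK

From the three steel spindles on the wooden board, take the short one with the square foot and stand it, foot flat on the sloping rest, between the open jaws of the locking pliers with its flats square to the jaws, and let go. Then squeeze the two handles together between the fingers until they pass the stiff point and snap shut, so that the pliers hold the spindle by themselves; leave the other things where they are.

Things in the scene. Friction and masses are not known exactly. Their poses are not given: they have to be found in the camera images.
- rest: Sloping steel rest on a green stand, under the locking pliers. Origin on the pliers' pivot axis, level with the rest's top face, 130 mm above the bench. x points up the slope (24 deg, away from the robot), y level from the pivot towards the jaws, z is the slope's normal, leaning 24 deg towards the robot. Flat plate: x -50 to 50 mm, y 1 to 76 mm, top at z = 0.
- jaws (a point): Middle between the jaws, on the rest's top face (x 0, y 46, z 0 mm in the rest's frame; same axes). The two steel jaws are 27 mm long in y, stand from z = 1 to 19 mm and close along x: about 47 mm apart when open, 32 mm when clamped on the spindle's foot. Pliers and jaws float up to 5 mm either way along x on a soft spring (2 N per mm).
- handle_up_grip (a point): Grip point of the up-slope handle, in the middle of its bare metal grip: 95 mm from the pivot on the side away from the jaws, z = 9 mm over the rest's plane. Handles run from y = -40 to -130 mm in the rest's frame, 9 mm thick, z 2 to 16 mm, in free air: 50 mm or more clear below. When open they measure about 58 mm over their outsides here, 26 mm when clamped.
- handle_down_grip (a point): The same point of the down-slope handle. The two points are about 49 mm apart when open, 17 mm when clamped. Each handle must be pressed with about 9 N here to get past the peak.
- handle_up (a joint): Angle (rad) of the up-slope handle; the other is linked and turns equally. 0: sprung fully open; grows as they close. Resistance peaks at about 0.06, falls to nothing at 0.14, then reverses: the handles spring shut and stay there by themselves, at 0.17 to 0.18 with the spindle's foot in the jaws.
- spindle_mid (a point): The short square-footed spindle, bare steel, about 0.25 kg, 72 mm tall, standing upright on the board: foot 32 x 32 mm and 30 mm high, then a neck 10 mm in diameter and 6 mm high, then a square tang 12 x 12 mm and 36 mm high. This point is at its centre, 36 mm above its underside (the middle of the tang is 18 mm higher). z runs up along the spindle; x and y are square to its flats, tang and foot alike.
- long_spindle_mid (a point): Bystander: a spindle with the same foot but a 70 mm tang, 106 mm tall; the point is half-way up. Leave it.
- round_spindle_mid (a point): Bystander: a spindle with a round foot 36 mm in diameter and a round stem of 14 mm, 72 mm tall; the point is half-way up. Leave it.
- board: Wooden kitting board 250 x 100 x 12 mm, fixed; origin at the centre of its underside, x along its length. The three spindles stand on it in a row, in any order, about 80 mm apart.
- wrench_grip (a point): Bystander: a wrench lying on the bench to the right of the stand; the point is on its handle.
- screwdriver_grip (a point): Bystander: a screwdriver lying on the bench to the left of the board; the point is on its handle.
- can: Bystander: a can 60 mm in diameter and 130 mm tall standing to the robot's right, beyond the stand; origin at its underside.
Mind the look-alikes: they are no part of the job. What is shaped like the part that bears spindle_mid but green or orange is not meant.

How it is judged:
By the outcome, as a careful person would: the job done as asked, in the order asked, and still so for the second after the job is handed in, with the robot touching nothing.
It also fails if it takes over 45 s, if anything falls off the work surface, if the arm or the gripper's body presses on something with over 40 N, if the wrist force passes 120 N, or if a joint passes its speed limit or range.

ROBOT

A 6-joint arm with a two-finger parallel gripper is mounted at the origin on the work surface. World frame = base frame: x ahead of the robot, y to its left, z up, the work surface at z = 0. Lengths are in m, angles in rad, forces in N, time in s.
With the tool pointing down it reaches from about 0.4 to 0.825 m from the base axis. Payload 7 kg.
Tool frame: the origin (TCP) lies on the front face of the gripper's body, between the roots of the fingers; the fingertips stand 66 mm ahead of it and the grasp point (between the pads) lies 47 mm ahead of it; z points along the fingers, y is the line along which they close (so a half turn about z gives the same grasp; the last joint's range is limited). The gripper opens to 88 mm and grips with 3 to 60 N. Pads are 19 mm wide; open, the fingers measure 130 mm over their backs; the gripper's body (78 mm by 193 mm) begins 47 mm behind the grasp point.
Start: joints at [1.556, 0.359, 0.012, 0, -1.224, -0.288], TCP at [0.201, 0.644, 0.292] pointing down, gripper open.
Joint ranges: [-3.07, 3.07], [-1.43, 2.12], [-1.02, 1.25], [-3.03, 1.67], [-3.05, -0], [-3.03, 3.03]. Speed limits (rad/s): [2.39, 2.39, 3.01, 3.14, 3.14, 3.14].

INTERFACE

Orientations are given as [roll, pitch, yaw] about the fixed x, y, z axes, in that order (R = Rz(yaw) Ry(pitch) Rx(roll)).
In Python, from station import arm gives the robot as it stands. The module is installed in compiled form; this text tells all that it offers.
- The arm moves only by the tool move_arm, never from a script. Its argument "increments" is a list of rows, each an object of numbers: "jaw": the gripper command: -1 is shut, 1 is fully open, values between are in proportion; "dx", "dy", "dz": the shift along the tool's x, y, z in m; "twist": the turn about the tool's z in rad. A call has 1 to 12 rows; each row shifts and turns the commanded pose from where the row before left it, along the tool's axes as they then stand; what a row does not reach is not made up. A row lasts 1/12 s, in which the tool goes at most 41.7 mm and 7.16 degrees, less where a joint would pass 70% of its speed; a pose out of reach is approached as far as the arm can. A call is refused whole if a number of a shift passes 0.0417 or a number of a turn 0.125, either way. A call with a gripper value outside its range is refused whole. The fingers move at their own pace and stop on an object; "force" is the grip in N (left out, the last holds). Time passes only in rows, so rows that do not move let the fingers close. It gives the time, the measured TCP pose, the force, the opening and the grip force at its end, in the units of the state.
- arm.get_state(): the state, without advancing time (a new reading comes with each control period).
- arm.grab_frame(name): name is "scene" or "top"; returns the picture (420x560x3 uint8, blue, green, red); there is no depth.
- arm.camera_info(name): a dict with "K" (3x3 intrinsics, pixels), "extrinsics" (4x4, takes a point from camera to world coordinates). Camera axes: x right, y down, z forward; pixel columns grow to the right and rows downward; lengths in m; the calibration is good to about 2 mm. A picture is of the moment at which its call begins. camera_info takes no time and is no camera call.
- arm.job_done(): hands the job in; it is judged then, once.
Trained networks look in the newest picture that a camera, given by its name, has taken for a name from the list of things; names that differ only in an ending like _2 or _b are one class to them, and where a whole thing is asked for, a point or a joint stands for the part that bears it (a point fixed in the world has none). Each returns a list of dicts, best first, with "score" (0 to 1); they miss things now and then, are a little off and sometimes report something else, mostly with a low value. They report only what shows in the picture. A call takes as long as a camera call. They do not tell look-alikes from the thing itself.
- arm.find_in(camera, name): "position" ([x, y, z] in m, in world coordinates, good to about 4 mm: the middle of the surface that is visible of it).
- arm.silhouettes(camera, name): "pixels" (420x560 bool, what is visible of it).
- arm.pinpoint(camera, name): "position" ([x, y, z] in m, in world coordinates, good to about 4 mm: a listed point, or the origin of a listed thing).
The state is a dict: "t": time; "q": joint angles; "qd": joint speeds; "joint_efforts": joint torques, N m; "eef_pos": TCP position; "ee_rot": TCP orientation; "force": force on the tool from outside, world axes, zero at the start; "moment": the same for the moment, N m; "width": finger opening in m; "gripper_force": force on a finger pad.
Only numpy, scipy, OpenCV 4.12 (cv2) and the standard library are available. Lean on these libraries where they do the work, as an engineer would, in place of code of your own. Each camera call takes 0.05 s, during which the arm holds its last target. There are 200 camera calls.

## Working session

There is one attempt and no reset: what is moved stays moved. The work goes in short steps, Python scripts to look and compute and a tool call to move; the robot and the scene stay as the last step left them, time stands still between calls to the robot, and variables do not carry over. Pictures are saved under pics/ and viewed, at most 10 in all, crops included, and the job is handed in when it is done.

Besides the shell and the picture viewer there is one more tool, called after "Request:" by a JSON object that holds its "method" and its "body". move_arm: Moves the arm, as the interface text tells. Its arguments: {"type":"object","properties":{"increments":{"type":"array"},"force":{"type":"number"}},"required":["increments"]}

```bash
mkdir -p pics; python3 - <<'E'
from station import arm
import cv2,numpy as np
for c in ("scene","top"):
    f=arm.grab_frame(c); cv2.imwrite(f"pics/{c}0.png",f)
    i=arm.camera_info(c); E=np.array(i["extrinsics"]);K=np.array(i["K"]); W=np.linalg.inv(E)
    print(c,np.round(K,1).tolist(),np.round(E,3).tolist())
    for n in ["spindle_mid","long_spindle_mid","round_spindle_mid","rest","jaws","handle_up_grip","handle_down_grip","board","can"]:
        for d in arm.pinpoint(c,n)[:4]:
            p=np.array(d["position"]); u=K@(W[:3,:3]@p+W[:3,3]); print(n,np.round(p,3),round(d["score"],2),np.round(u[:2]/u[2]))
s=arm.get_state(); print(s)
E
```

```text
scene [[398.0, 0.0, 285.3], [0.0, 398.0, 210.8], [0.0, 0.0, 1.0]] [[-0.793, 0.33, -0.512, 1.015], [0.609, 0.424, -0.671, 0.661], [-0.004, -0.844, -0.537, 0.628], [0.0, 0.0, 0.0, 1.0]]
spindle_mid [0.355 0.222 0.036] 0.79 [394. 251.]
spindle_mid [0.322 0.132 0.034] 0.62 [374. 230.]
spindle_mid [0.465 0.222 0.048] 0.57 [362. 266.]
long_spindle_mid [0.626 0.202 0.065] 0.66 [301. 286.]
round_spindle_mid [0.543 0.209 0.049] 0.61 [332. 277.]
rest [ 0.582 -0.052  0.13 ] 0.58 [249. 200.]
rest [0.498 0.399 0.011] 0.48 [416. 334.]
jaws [ 0.576 -0.01   0.128] 0.83 [261. 208.]
handle_up_grip [ 0.62  -0.144  0.151] 0.81 [216. 183.]
handle_up_grip [ 0.542  0.205 -0.   ] 0.68 [330. 292.]
handle_down_grip [ 0.577 -0.145  0.128] 0.58 [231. 186.]
board [0.54  0.204 0.   ] 0.74 [331. 291.]
can [ 0.733 -0.351 -0.005] 0.73 [152. 215.]
can [0.539 0.205 0.003] 0.32 [331. 291.]
top [[421.5, 0.0, 277.6], [0.0, 421.5, 209.0], [0.0, 0.0, 1.0]] [[0.013, -0.986, 0.163, 0.322], [-1.0, -0.014, -0.005, 0.02], [0.007, -0.163, -0.987, 1.377], [0.0, 0.0, 0.0, 1.0]]
spindle_mid [0.354 0.225 0.035] 0.61 [209. 268.]
spin
[... 604 characters left out ...]
 0.86 [385. 156.]
{'t': 1.0, 'q': array([ 1.55608723e+00,  3.58587767e-01,  1.19025898e-02, -3.04820214e-05,
       -1.22412420e+00, -2.88119342e-01]), 'qd': array([-1.76830416e-04,  1.73312771e-06, -1.51812794e-03,  5.33574599e-04,
        3.35659063e-04,  2.78067139e-04]), 'joint_efforts': array([-3.10216812e-03, -5.82389796e+01,  2.93291062e+01,  7.00257003e+00,
        1.23518292e-02, -1.96882604e-05]), 'eef_pos': array([0.20128886, 0.64425353, 0.29216479]), 'ee_rot': array([ 3.14157199e+00,  2.37775161e-05, -3.02838798e-01]), 'force': array([0.17923934, 0.68142634, 0.72431967]), 'moment': array([-0.02394833, -0.03492832,  0.02170805]), 'gripper_force': 0.0, 'width': 0.08762016285245014}
```

```bash
python3 - <<'E'
import cv2,numpy as np
s=cv2.imread("pics/scene0.png")
cv2.imwrite("pics/crop0.png",cv2.resize(s[150:350,190:450],None,fx=3,fy=3,interpolation=cv2.INTER_CUBIC))
t=cv2.imread("pics/top0.png")
cv2.imwrite("pics/tcrop0.png",cv2.resize(t[150:300,180:360],None,fx=4,fy=4,interpolation=cv2.INTER_CUBIC))
E
```

```text
(no output)
```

View pics/crop0.png

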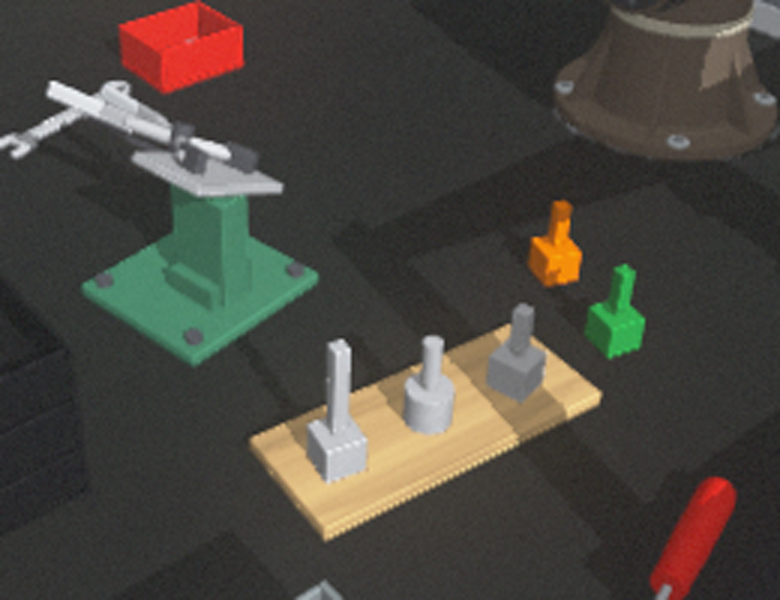

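View pics/tcrop0.png

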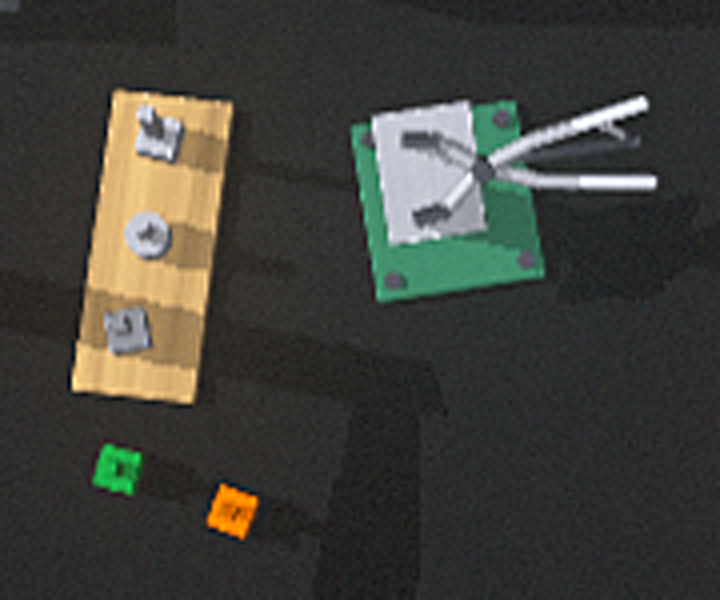

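Scene crop: the wanted steel square-footed short spindle is at full-frame (362,266). Look-alikes: green (395,258), orange (375,232), long steel (302,287), round steel (332,277). The crops clearly show the grey one at the robot's end of the board as the right choice. The pliers' jaws point left in the top view, and the plate corners are clear in the crop. Next I fit the yaw angles.

```bash
cat > h.py <<'E'
from station import arm
import cv2,numpy as np
from scipy.optimize import least_squares,minimize
from scipy.spatial.transform import Rotation as R
def cam(c):
    i=arm.camera_info(c); return np.array(i["K"]),np.linalg.inv(np.array(i["extrinsics"]))
def proj(c,P):
    K,W=cam(c); u=(P@W[:3,:3].T+W[:3,3])@K.T; return u[:,:2]/u[:,2:]
def restR(yaw): return (R.from_euler('z',yaw)*R.from_euler('y',-24,degrees=True)).as_matrix()
def box(h,z0,z1): return np.array([[a*h,b*h,z] for a in(-1,1) for b in(-1,1) for z in(z0,z1)])
def render(c,p,Rm):
    m=np.zeros((420*4,560*4),np.uint8)
    for b in (box(.016,0,.03),box(.005,.03,.036),box(.006,.036,.072)):
        h=cv2.convexHull(((proj(c,b@Rm.T+p)+.5)*4).astype(np.float32)).round().astype(np.int32)
        cv2.fillPoly(m,[h],255)
    return cv2.resize(m,(560,420),interpolation=cv2.INTER_AREA)/255.
E
python3 - <<'E'
from h import *
M={}
for c in("scene","top"):
    arm.grab_frame(c)
    ds=arm.silhouettes(c,"spindle_mid")
    t=proj(c,np.array([[.466,.22,.035]]))[0]
    ds=[(d,np.argwhere(d["pixels"]).mean(0)[::-1]) for d in ds if d["pixels"].any()]
    d,m=min(ds,key=lambda d:np.hypot(*(d[1]-t))); M[c]=d["pixels"]; print(c,m,t,d["score"],d["pixels"].sum())
def cost(v,cs=("scene","top")):
    return sum(np.abs(render(c,np.array([v[0],v[1],.012]),R.from_euler('z',v[2]).as_matrix())-M[c]).sum() for c in cs)
for cs in (("scene","top"),("top",),("scene",)):
  best=min((minimize(cost,[.466,.22,y],args=(cs,),method="Nelder-Mead",options=dict(initial_simplex=[[.466,.22,y],[.471,.22,y],[.466,.225,y],[.466,.22,y+.2]],maxiter=90)) for y in(-.6,-.2,.2,.6)),key=lambda r:r.fun)
  print(cs,best.x,best.fun)
cr=(np.array([[371,116],[468,99],[487,228],[390,243]])-1.5)/4+[180,150]
L=np.array([[.05,.076,0],[.05,.001,0],[-.05,.001,0],[-.05,.076,0]])
f=lambda v:(proj("top",L@restR(v[2]).T+[v[0],v[1],.13])-cr).ravel()
r=least_squares(f,[.58,-.05,.16]);print(r.x,r.fun.round(1))
Rr=restR(r.x[2]);o=np.array([*r.x[:2],.13])
for p in([0,.046,0],[.0245,-.095,.009],[-.0245,-.095,.009]): print((o+Rr@p).round(4))
E
```

```text
scene [362.4811828  269.56989247] [360.48705894 269.71531039] 0.84 372
top [211.62244898 231.76530612] [212.50975607 232.19662274] 0.41 98
('scene', 'top') [0.46398275 0.22322417 0.31470782] 86.03529411764706Traceback (most recent call last):
  File "<stdin>", line 12, in <module>
  File "<stdin>", line 12, in <genexpr>
    res = _minimize_neldermead(fun, x0, args, callback, bounds=bounds,
                               **options)
    fsim[j] = func(sim[j])
              ~~~~^^^^^^^^
    fx = function(np.copy(x), *(wrapper_args + args))
  File "<stdin>", line 10, in cost
  File "<stdin>", line 10, in <genexpr>
  File "h.py", line 14, in render
    h=cv2.convexHull(((proj(c,b@Rm.T+p)+.5)*4).astype(np.float32)).round().astype(np.int32)
                       ~~~~^^^^^^^^^^^^
  File "h.py", line 8, in proj
    K,W=cam(c); u=(P@W[:3,:3].T+W[:3,3])@K.T; return u[:,:2]/u[:,2:]
        ~~~^^^
  File "h.py", line 6, in cam
    i=arm.camera_info(c); return np.array(i["K"]),np.linalg.inv(np.array(i["extrinsics"]))
ValueError: time passes only in moves, steps and waits
```

```bash
python3 - <<'E'
s=open('h.py').read().replace("def cam(c):","import functools\n@functools.cache\ndef cam(c):")
open('h.py','w').write(s)
E
python3 - <<'E'
from h import *
t=cv2.imread("pics/top0.png").astype(int);s=cv2.imread("pics/scene0.png").astype(int)
cr=(np.array([[371,116],[468,99],[487,228],[390,243]])-1.5)/4+[180,150]
L=np.array([[.05,.076,0],[.05,.001,0],[-.05,.001,0],[-.05,.076,0]])
f=lambda v:(proj("top",L@restR(v[2]).T+[v[0],v[1],.13])-cr).ravel()
r=least_squares(f,[.58,-.05,.16]);print(r.x,r.fun.round(1))
Rr=restR(r.x[2]);o=np.array([*r.x[:2],.13])
for p in([0,.046,0],[.0245,-.095,.009],[-.0245,-.095,.009]): print((o+Rr@p).round(4))
# foot top-face corners by eye in tcrop -> yaw, position (z=.042)
cr2=(np.array([[105,315],[142,307],[150,345],[116,354]])-1.5)/4+[180,150]
K,W=cam("top");E=np.linalg.inv(W)
d=np.c_[(cr2-K[:2,2])/K[0,0],np.ones(4)]@E[:3,:3].T
P=E[:3,3]+d*((.042-E[2,3])/d[:,2])[:,None];print(P.round(4),P.mean(0).round(4))
E
```

```text
[ 0.58576279 -0.05173259  0.18090307] [-0.2 -0.1  0.2  0.1 -0.  -0.1  0.   0.1]
[ 0.5775 -0.0065  0.13  ]
[ 0.6213 -0.1418  0.1482]
[ 0.5772 -0.1499  0.1283]
[[0.4772 0.2405 0.042 ]
 [0.484  0.2114 0.042 ]
 [0.4537 0.2039 0.042 ]
 [0.4462 0.2305 0.042 ]] [0.4653 0.2216 0.042 ]
```

Request:
{"method": "move_arm", "body": {"increments": [{"twist":-0.092},{"twist":-0.092},{"twist":-0.092},{"twist":-0.092},{"twist":-0.092},{"twist":-0.092},{"dx":0.004,"dy":0.0125},{"dx":0.008,"dy":0.025},{"dx":0.008,"dy":0.025},{"dx":0.008,"dy":0.025},{"dx":0.008,"dy":0.025},{"dx":0.008,"dy":0.025}]}}

```text
$.increments[0]: bad value
```

Request:
{"method": "move_arm", "body": {"increments": [{"dx":0.008,"dy":0.025},{"dx":0.008,"dy":0.025},{"dx":0.008,"dy":0.025},{"dx":0.008,"dy":0.025},{"dx":0.008,"dy":0.025},{"dx":0.008,"dy":0.025},{"dx":0.008,"dy":0.025,"dz":0.01},{"dx":0.008,"dy":0.025,"dz":0.01},{"dx":0.008,"dy":0.025,"dz":0.015},{"dx":0.008,"dy":0.025,"dz":0.015},{"dx":0.008,"dy":0.025,"dz":0.01},{"dx":0.008,"dy":0.025,"dz":0.01}]}}

```text
$.increments[0]: bad value
```

Request:
{"method": "move_arm", "body": {"increments": [{"jaw":1,"dx":0,"dy":0,"dz":0,"twist":-0.092},{"jaw":1,"dx":0,"dy":0,"dz":0,"twist":-0.092},{"jaw":1,"dx":0,"dy":0,"dz":0,"twist":-0.092},{"jaw":1,"dx":0,"dy":0,"dz":0,"twist":-0.092},{"jaw":1,"dx":0,"dy":0,"dz":0,"twist":-0.092},{"jaw":1,"dx":0,"dy":0,"dz":0,"twist":-0.092},{"jaw":1,"dx":0.004,"dy":0.0125,"dz":0,"twist":0},{"jaw":1,"dx":0.008,"dy":0.025,"dz":0,"twist":0},{"jaw":1,"dx":0.008,"dy":0.025,"dz":0,"twist":0},{"jaw":1,"dx":0.008,"dy":0.025,"dz":0,"twist":0},{"jaw":1,"dx":0.008,"dy":0.025,"dz":0,"twist":0},{"jaw":1,"dx":0.008,"dy":0.025,"dz":0,"twist":0}]}}

```text
t: 2.2
eef_pos: [0.2785, 0.5203, 0.2922]
ee_rot: [-3.142, -0.0, 0.248]
force: [0.6, 0.5, 0.6]
width: 0.0878
gripper_force: 0.0
```

Request:
{"method": "move_arm", "body": {"increments": [{"jaw":1,"dx":0.009,"dy":0.028,"dz":0,"twist":0},{"jaw":1,"dx":0.009,"dy":0.028,"dz":0,"twist":0},{"jaw":1,"dx":0.009,"dy":0.028,"dz":0,"twist":0},{"jaw":1,"dx":0.009,"dy":0.028,"dz":0,"twist":0},{"jaw":1,"dx":0.009,"dy":0.028,"dz":0,"twist":0},{"jaw":1,"dx":0.009,"dy":0.028,"dz":0,"twist":0},{"jaw":1,"dx":0.009,"dy":0.028,"dz":0.01,"twist":0},{"jaw":1,"dx":0.009,"dy":0.028,"dz":0.02,"twist":0},{"jaw":1,"dx":0.009,"dy":0.028,"dz":0.02,"twist":0},{"jaw":1,"dx":0.009,"dy":0.028,"dz":0.02,"twist":0},{"jaw":1,"dx":0.009,"dy":0.028,"dz":0.01,"twist":0},{"jaw":1,"dx":0.009,"dy":0.028,"dz":0,"twist":0}]}}

```text
t: 3.2
eef_pos: [0.4647, 0.2203, 0.2098]
ee_rot: [3.14, 0.003, 0.247]
force: [0.2, -0.2, 0.7]
width: 0.0874
gripper_force: 0.0
```

```bash
python3 - <<'E'
from h import *
for c in("scene","top"):
    f=arm.grab_frame(c)
    for d in arm.pinpoint(c,"spindle_mid"): print(c,np.round(d["position"],3),round(d["score"],2))
    if c=="scene": cv2.imwrite("pics/s1.png",cv2.resize(f[130:330,250:510],None,fx=3,fy=3,interpolation=cv2.INTER_CUBIC))
s=arm.get_state();print(s["t"],s["eef_pos"],s["ee_rot"])
E
```

```text
scene [0.465 0.224 0.05 ] 0.93
scene [0.357 0.224 0.036] 0.87
scene [0.323 0.132 0.034] 0.56
scene [0.625 0.204 0.066] 0.38
top [0.466 0.221 0.049] 0.48
top [0.356 0.227 0.034] 0.48
top [0.322 0.138 0.041] 0.46
top [ 0.577 -0.149  0.131] 0.19
3.4 [0.4656651  0.22184064 0.21223518] [-3.14154294e+00 -1.07158586e-04  2.45870888e-01]
```

View pics/s1.png

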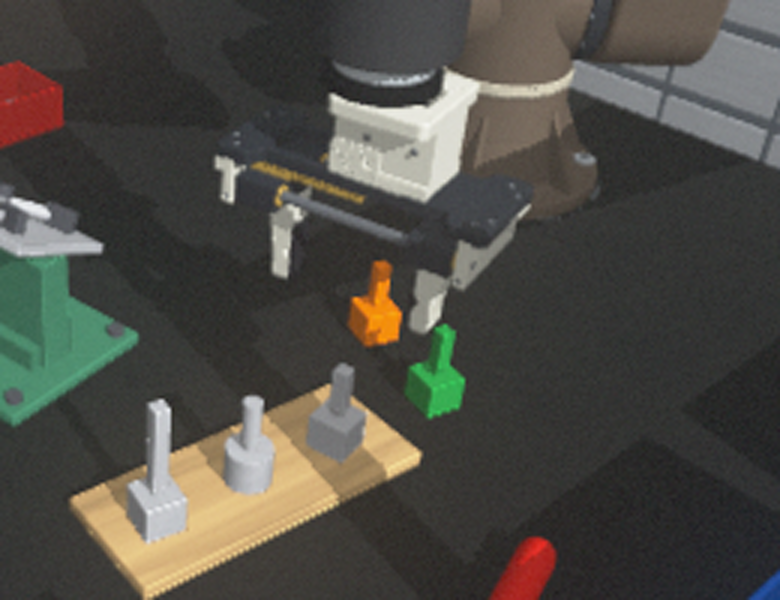

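The picture shows the gripper open and level above the grey spindle (tang top at crop 343,370). Green, orange and the round spindle are clear of the fingers. I descend and grip.

Request:
{"method": "move_arm", "body": {"increments": [{"jaw":1,"dx":0,"dy":0,"dz":0.015,"twist":0},{"jaw":1,"dx":0,"dy":0,"dz":0.02,"twist":0},{"jaw":1,"dx":0,"dy":0,"dz":0.02,"twist":0},{"jaw":1,"dx":0,"dy":0,"dz":0.02,"twist":0},{"jaw":0.2,"dx":0,"dy":0,"dz":0.015,"twist":0},{"jaw":-0.5,"dx":0,"dy":0,"dz":0.006,"twist":0},{"jaw":-1,"dx":0,"dy":0,"dz":0,"twist":0},{"jaw":-1,"dx":0,"dy":0,"dz":0,"twist":0},{"jaw":-1,"dx":0,"dy":0,"dz":0,"twist":0},{"jaw":-1,"dx":0,"dy":0,"dz":0,"twist":0},{"jaw":-1,"dx":0,"dy":0,"dz":0,"twist":0}], "force": 12}}

```text
t: 4.32
eef_pos: [0.4657, 0.2233, 0.1171]
ee_rot: [-3.141, -0.001, 0.249]
force: [1.0, 0.5, -1.4]
width: 0.0467
gripper_force: 0.0
```

Request:
{"method": "move_arm", "body": {"increments": [{"jaw":-1,"dx":0,"dy":0,"dz":0,"twist":0},{"jaw":-1,"dx":0,"dy":0,"dz":0,"twist":0},{"jaw":-1,"dx":0,"dy":0,"dz":0,"twist":0},{"jaw":-1,"dx":0,"dy":0,"dz":0,"twist":0},{"jaw":-1,"dx":0,"dy":0,"dz":0,"twist":0},{"jaw":-1,"dx":0,"dy":0,"dz":0,"twist":0},{"jaw":-1,"dx":0,"dy":0,"dz":0,"twist":0},{"jaw":-1,"dx":0,"dy":0,"dz":0,"twist":0}]}}

```text
t: 4.98
eef_pos: [0.4654, 0.2228, 0.1161]
ee_rot: [3.141, 0.0, 0.249]
force: [0.4, -1.5, 0.3]
width: 0.0121
gripper_force: 12.0
```

Request:
{"method": "move_arm", "body": {"increments": [{"jaw":-1,"dx":0,"dy":0,"dz":-0.008,"twist":0},{"jaw":-1,"dx":0,"dy":0,"dz":-0.022,"twist":0},{"jaw":-1,"dx":0,"dy":0,"dz":-0.03,"twist":0},{"jaw":-1,"dx":0,"dy":0,"dz":-0.03,"twist":0},{"jaw":-1,"dx":0,"dy":0,"dz":-0.03,"twist":0.035},{"jaw":-1,"dx":0,"dy":0,"dz":-0.03,"twist":0.036},{"jaw":-1,"dx":0.003,"dy":0.012,"dz":-0.025,"twist":0},{"jaw":-1,"dx":0.006,"dy":0.023,"dz":-0.01,"twist":0},{"jaw":-1,"dx":0.006,"dy":0.023,"dz":0,"twist":0},{"jaw":-1,"dx":0.006,"dy":0.023,"dz":0,"twist":0},{"jaw":-1,"dx":0.006,"dy":0.023,"dz":0,"twist":0},{"jaw":-1,"dx":0.006,"dy":0.023,"dz":0,"twist":0}]}}

```text
t: 5.98
eef_pos: [0.5201, 0.1026, 0.3014]
ee_rot: [-3.141, 0.001, 0.178]
force: [0.3, 0.2, -3.4]
width: 0.0118
gripper_force: 12.0
```

Request:
{"method": "move_arm", "body": {"increments": [{"jaw":-1,"dx":0.006,"dy":0.024,"dz":0,"twist":0},{"jaw":-1,"dx":0.006,"dy":0.024,"dz":0,"twist":0},{"jaw":-1,"dx":0.006,"dy":0.024,"dz":0,"twist":0},{"jaw":-1,"dx":0.006,"dy":0.024,"dz":0,"twist":0},{"jaw":-1,"dx":0.006,"dy":0.018,"dz":0,"twist":0},{"jaw":-1,"dx":0.0,"dy":0.006,"dz":0,"twist":0},{"jaw":-1,"dx":0,"dy":0,"dz":0,"twist":0}]}}

```text
t: 6.57
eef_pos: [0.5709, -0.0103, 0.3008]
ee_rot: [-3.142, 0.001, 0.176]
force: [0.4, 1.3, -3.4]
width: 0.0119
gripper_force: 12.0
```

```bash
python3 - <<'E'
from h import *
for c in("scene","top"):
    f=arm.grab_frame(c)
    for n in ("spindle_mid","jaws","rest"):
      for d in arm.pinpoint(c,n)[:2]: print(c,n,np.round(d["position"],3),round(d["score"],2))
    if c=="scene": cv2.imwrite("pics/s2.png",cv2.resize(f[90:250,170:370],None,fx=3.75,fy=3.75,interpolation=cv2.INTER_CUBIC))
s=arm.get_state();print(s["t"],s["eef_pos"],s["ee_rot"],s["force"],s["width"])
E
```

```text
scene spindle_mid [0.324 0.133 0.033] 0.68
scene spindle_mid [0.358 0.226 0.037] 0.65
scene jaws [ 0.58  -0.01   0.129] 0.75
scene rest [ 0.582 -0.053  0.133] 0.96
top jaws [ 0.577 -0.009  0.131] 0.64
top jaws [0.54  0.208 0.002] 0.4
top rest [ 0.586 -0.053  0.132] 0.9
top rest [ 0.617 -0.134  0.147] 0.23
6.9667 [ 0.57099126 -0.00832126  0.30137469] [-3.14145508e+00 -3.24595513e-04  1.79270813e-01] [-0.67343746  0.27160901 -3.15939166] 0.012127227873886948
```

View pics/s2.png

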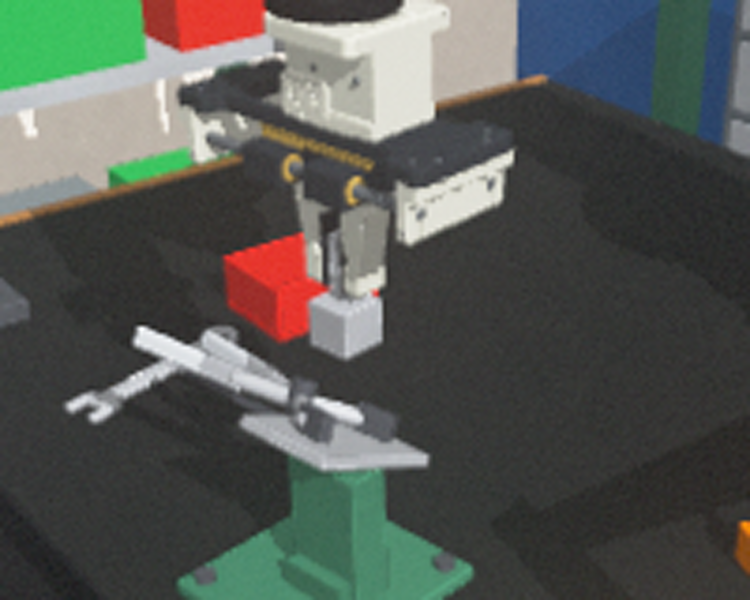

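The spindle hangs upright and square in the fingers, foot at crop (345,325), above the jaws. I check the foot's outline against the predicted pose.

```bash
python3 - <<'E'
from h import *
f=cv2.imread("pics/s2.png")
p=np.array([.571,-.0083,.1974]);Rm=R.from_euler('z',.179).as_matrix()
for q,l in zip(box(.016,0,.03),range(8)): print(q,((proj("scene",(q@Rm.T+p)[None])[0]-[170,90]+.5)*3.75-.5).round(0))
Rr=restR(.178);o=np.array([.585,-.052,.13])
for q in([.05,.076,0],[-.05,.076,0],[.05,.001,0],[-.05,.001,0],[.0235,.0595,.019],[-.0235,.0595,.019]): print(q,((proj("scene",(o+Rr@q)[None])[0]-[170,90]+.5)*3.75-.5).round(0))
E
```

```text
[-0.016 -0.016  0.   ] [345. 328.]
[-0.016 -0.016  0.03 ] [343. 284.]
[-0.016  0.016  0.   ] [382. 344.]
[-0.016  0.016  0.03 ] [381. 300.]
[ 0.016 -0.016  0.   ] [308. 346.]
[ 0.016 -0.016  0.03 ] [305. 302.]
[0.016 0.016 0.   ] [345. 363.]
[0.016 0.016 0.03 ] [343. 318.]
[0.05, 0.076, 0] [322. 462.]
[-0.05, 0.076, 0] [427. 458.]
[0.05, 0.001, 0] [238. 419.]
[-0.05, 0.001, 0] [345. 418.]
[0.0235, 0.0595, 0.019] [341. 422.]
[-0.0235, 0.0595, 0.019] [390. 422.]
```

Request:
{"method": "move_arm", "body": {"increments": [{"jaw":-1,"dx":0.001,"dy":0.0015,"dz":0.01,"twist":0},{"jaw":-1,"dx":0,"dy":0,"dz":0.015,"twist":0},{"jaw":-1,"dx":0,"dy":0,"dz":0.015,"twist":0},{"jaw":-1,"dx":0,"dy":0,"dz":0.01,"twist":0},{"jaw":-1,"dx":0,"dy":0,"dz":0.006,"twist":0},{"jaw":-1,"dx":0,"dy":0,"dz":0.002,"twist":0},{"jaw":-1,"dx":0,"dy":0,"dz":0,"twist":0}], "force": 8}}

```text
t: 7.55
eef_pos: [0.5718, -0.0102, 0.2421]
ee_rot: [-3.141, 0.002, 0.178]
force: [-0.5, 1.5, -4.2]
width: 0.0121
gripper_force: 11.6
```

```bash
python3 - <<'E'
from h import *
f=arm.grab_frame("scene")
cv2.imwrite("pics/s3.png",cv2.resize(f[150:230,220:310],None,fx=7,fy=7,interpolation=cv2.INTER_CUBIC))
s=arm.get_state();print(s["t"],s["eef_pos"],s["ee_rot"],s["force"],s["width"])
E
```

```text
7.6 [ 0.57190785 -0.0102786   0.24227424] [-3.14144202e+00  1.52239871e-03  1.78214014e-01] [-1.79222638  0.88732436 -4.0374902 ] 0.011794502806889096
```

View pics/s3.png

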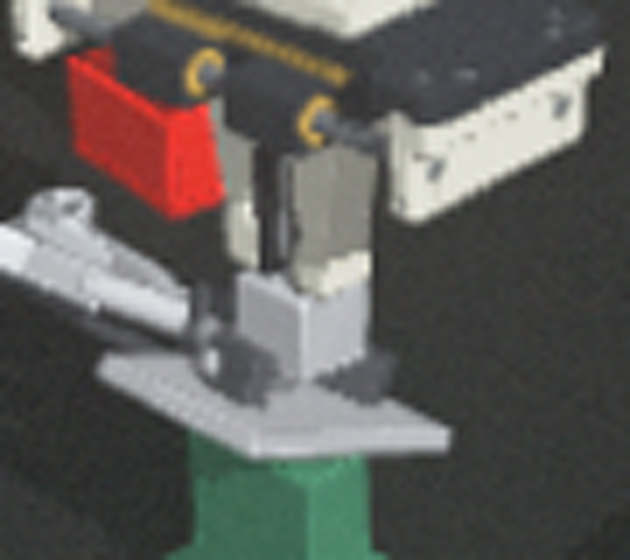

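The foot is going down between the two dark jaws (crop 245,365 and 360,375) without contact yet. I ease down with a light grip.

Request:
{"method": "move_arm", "body": {"increments": [{"jaw":-1,"dx":0,"dy":0,"dz":0.001,"twist":0},{"jaw":-1,"dx":0,"dy":0,"dz":0.001,"twist":0},{"jaw":-1,"dx":0,"dy":0,"dz":0.001,"twist":0},{"jaw":-1,"dx":0,"dy":0,"dz":0,"twist":0}], "force": 6}}

```text
t: 7.93
eef_pos: [0.5722, -0.0103, 0.2398]
ee_rot: [-3.141, 0.0, 0.178]
force: [-1.9, 0.6, -3.4]
width: 0.012
gripper_force: 8.1
```

Request:
{"method": "move_arm", "body": {"increments": [{"jaw":-1,"dx":0,"dy":0,"dz":0.001,"twist":0},{"jaw":-1,"dx":0,"dy":0,"dz":0.0005,"twist":0},{"jaw":-1,"dx":0,"dy":0,"dz":0,"twist":0}]}}

```text
t: 8.18
eef_pos: [0.5724, -0.0103, 0.2385]
ee_rot: [-3.142, 0.0, 0.178]
force: [-1.4, 2.1, -3.3]
width: 0.0118
gripper_force: 8.0
```

Request:
{"method": "move_arm", "body": {"increments": [{"jaw":-1,"dx":0,"dy":0,"dz":0.001,"twist":0},{"jaw":-1,"dx":0,"dy":0,"dz":0.001,"twist":0},{"jaw":-1,"dx":0,"dy":0,"dz":0,"twist":0}], "force": 5}}

```text
t: 8.43
eef_pos: [0.5724, -0.0103, 0.2364]
ee_rot: [-3.142, 0.0, 0.178]
force: [-0.8, 0.5, -3.5]
width: 0.0116
gripper_force: 6.6
```

Request:
{"method": "move_arm", "body": {"increments": [{"jaw":-1,"dx":0,"dy":0,"dz":0.001,"twist":0},{"jaw":-1,"dx":0,"dy":0,"dz":0,"twist":0}]}}

```text
t: 8.6
eef_pos: [0.5724, -0.0104, 0.2355]
ee_rot: [3.142, 0.0, 0.178]
force: [-1.0, 1.2, -3.7]
width: 0.0117
gripper_force: 6.6
```

Request:
{"method": "move_arm", "body": {"increments": [{"jaw":-1,"dx":0,"dy":0,"dz":0.001,"twist":0},{"jaw":-1,"dx":0,"dy":0,"dz":0.001,"twist":0},{"jaw":-1,"dx":0,"dy":0,"dz":0,"twist":0}]}}

```text
t: 8.85
eef_pos: [0.5724, -0.0104, 0.2334]
ee_rot: [3.142, 0.0, 0.178]
force: [-0.8, 0.7, -4.3]
width: 0.0116
gripper_force: 6.6
```

```bash
python3 - <<'E'
from h import *
f=arm.grab_frame("scene")
cv2.imwrite("pics/s4.png",cv2.resize(f[150:230,220:310],None,fx=7,fy=7,interpolation=cv2.INTER_CUBIC))
s=arm.get_state();print(s["t"],s["eef_pos"],s["ee_rot"],s["force"],s["moment"],s["width"])
E
```

```text
8.9 [ 0.57239986 -0.01034214  0.23346868] [-3.14158026e+00  1.22427731e-04  1.78197253e-01] [-0.57857766  0.66775377 -3.44670536] [ 0.23276885  0.3138897  -0.01838961] 0.011925952531488046
```

View pics/s4.png

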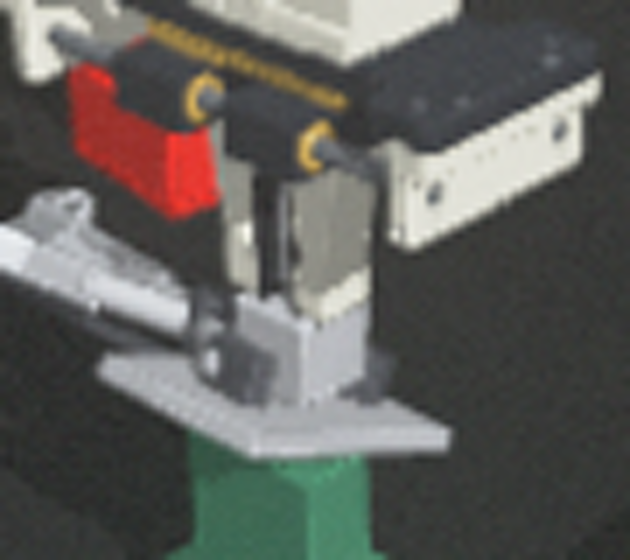

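Foot still clear of the plate (bottom corner at crop 300,405), still upright, both jaws untouched. Continue down.

Request:
{"method": "move_arm", "body": {"increments": [{"jaw":-1,"dx":0,"dy":0,"dz":0.001,"twist":0},{"jaw":-1,"dx":0,"dy":0,"dz":0.001,"twist":0},{"jaw":-1,"dx":0,"dy":0,"dz":0,"twist":0}]}}

```text
t: 9.15
eef_pos: [0.5724, -0.0104, 0.2314]
ee_rot: [3.142, 0.0, 0.178]
force: [-0.9, 0.3, -3.3]
width: 0.0118
gripper_force: 6.6
```

Request:
{"method": "move_arm", "body": {"increments": [{"jaw":-1,"dx":0,"dy":0,"dz":0.001,"twist":0},{"jaw":-1,"dx":0,"dy":0,"dz":0,"twist":0}]}}

```text
t: 9.32
eef_pos: [0.5725, -0.0103, 0.2308]
ee_rot: [3.141, -0.0, 0.178]
force: [-0.9, 0.9, -2.5]
width: 0.0116
gripper_force: 6.7
```

Request:
{"method": "move_arm", "body": {"increments": [{"jaw":-1,"dx":0,"dy":0,"dz":0.001,"twist":0},{"jaw":-1,"dx":0,"dy":0,"dz":0.001,"twist":0},{"jaw":-1,"dx":0,"dy":0,"dz":0,"twist":0}]}}

```text
t: 9.57
eef_pos: [0.5726, -0.0104, 0.2304]
ee_rot: [3.141, -0.001, 0.179]
force: [-6.3, 1.4, 10.8]
width: 0.0119
gripper_force: 9.4
```

```bash
python3 - <<'E'
from h import *
f=arm.grab_frame("scene")
cv2.imwrite("pics/s5.png",cv2.resize(f[150:230,220:310],None,fx=7,fy=7,interpolation=cv2.INTER_CUBIC))
s=arm.get_state();print(s["t"],s["eef_pos"],s["ee_rot"],s["force"],s["moment"],s["width"])
p=s["eef_pos"]-[0,0,.104];Rm=R.from_euler('z',.178).as_matrix()
for q in box(.016,0,.03): print(q,((proj("scene",(q@Rm.T+p)[None])[0]-[220,150]+.5)*7-.5).round(0))
E
```

```text
9.6167 [ 0.57267417 -0.0103887   0.23039742] [ 3.14111790e+00 -1.54755989e-03  1.78836872e-01] [-5.49702563  1.69210317 10.21720001] [ 0.62171426  2.217544   -0.00348488] 0.01202590254665736
[-0.016 -0.016  0.   ] [295. 373.]
[-0.016 -0.016  0.03 ] [292. 298.]
[-0.016  0.016  0.   ] [361. 406.]
[-0.016  0.016  0.03 ] [359. 330.]
[ 0.016 -0.016  0.   ] [228. 410.]
[ 0.016 -0.016  0.03 ] [224. 334.]
[0.016 0.016 0.   ] [295. 444.]
[0.016 0.016 0.03 ] [291. 367.]
```

View pics/s5.png

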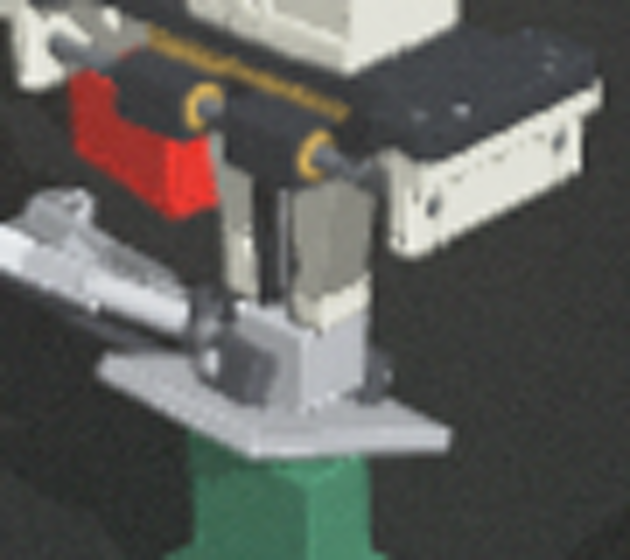

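Contact now: foot on the plate between the jaws (front corner at crop 303,410). It sits about 8 mm higher in the fingers than gripped, so it was pushed up on the way down. Its underside is at the height expected. I pull the tang towards the robot to tilt it flat.

Request:
{"method": "move_arm", "body": {"increments": [{"jaw":-1,"dx":-0.002,"dy":0,"dz":0,"twist":0},{"jaw":-1,"dx":-0.002,"dy":0,"dz":0,"twist":0},{"jaw":-1,"dx":-0.002,"dy":0,"dz":0.0005,"twist":0},{"jaw":-1,"dx":-0.002,"dy":0,"dz":0.0005,"twist":0},{"jaw":-1,"dx":0,"dy":0,"dz":0,"twist":0}], "force": 4}}

```text
t: 10.03
eef_pos: [0.5654, -0.0115, 0.2283]
ee_rot: [-3.142, -0.003, 0.179]
force: [4.1, 2.5, 1.6]
width: 0.012
gripper_force: 6.2
```

```bash
python3 - <<'E'
from h import *
f=arm.grab_frame("scene")
cv2.imwrite("pics/s6.png",cv2.resize(f[150:230,220:310],None,fx=7,fy=7,interpolation=cv2.INTER_CUBIC))
s=arm.get_state();print(s["t"],s["eef_pos"],s["ee_rot"],s["force"],s["moment"],s["width"])
E
```

```text
10.0833 [ 0.56542517 -0.01144448  0.22827737] [-3.14156419e+00 -2.47831846e-03  1.78679402e-01] [2.92449457 3.12926994 1.37270179] [ 0.74259876 -1.50448571  0.05042641] 0.011653091372154334
```

View pics/s6.png

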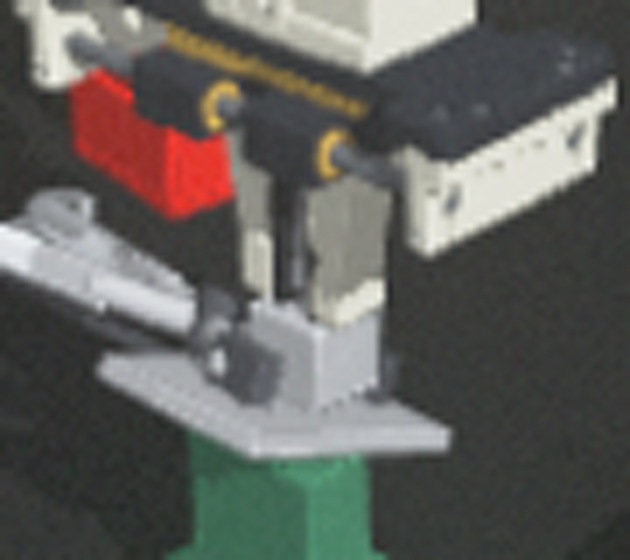

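The foot has slid against the down-slope jaw, still nearly upright, with the fingertips against the foot's top. The jaw now backs it, so I open slightly and let it settle flat.

Request:
{"method": "move_arm", "body": {"increments": [{"jaw":-0.5,"dx":0,"dy":0,"dz":0,"twist":0},{"jaw":-0.5,"dx":0,"dy":0,"dz":0,"twist":0},{"jaw":-0.5,"dx":0,"dy":0,"dz":-0.001,"twist":0},{"jaw":-0.5,"dx":0,"dy":0,"dz":-0.002,"twist":0},{"jaw":-0.5,"dx":0,"dy":0,"dz":-0.003,"twist":0},{"jaw":-0.5,"dx":0,"dy":0,"dz":-0.003,"twist":0}]}}

```text
t: 10.58
eef_pos: [0.5639, -0.012, 0.2363]
ee_rot: [3.141, 0.002, 0.178]
force: [-0.4, -0.1, -0.4]
width: 0.022
gripper_force: 0.1
```

```bash
cat > fit.py <<'E'
from h import *
o=np.array([.585,-.052,.13])
def fit(tag):
    f=arm.grab_frame("scene"); cv2.imwrite(f"pics/{tag}.png",cv2.resize(f[150:230,220:310],None,fx=7,fy=7,interpolation=cv2.INTER_CUBIC))
    t=np.array([260,203])
    ds=[(d,np.argwhere(d["pixels"]).mean(0)[::-1]) for d in arm.silhouettes("scene","spindle_mid") if d["pixels"].any()]
    ds.sort(key=lambda d:np.hypot(*(d[1]-t))); 
    if ds: print(ds[0][1],ds[0][0]["score"],ds[0][0]["pixels"].sum())
    for c in ("scene","top"):
        if c=="top": arm.grab_frame(c)
        for d in arm.pinpoint(c,"spindle_mid"):
            p=np.array(d["position"])
            if p[2]>.08: print(c,p.round(3),"rest frame mm",((p-o)@restR(.178)*1000).round(1),round(d["score"],2))
    # predicted mid: flat -> z 36
    return ds[0][0]["pixels"] if ds else None
E
python3 - <<'E'
from fit import *
m=fit("s7")
s=arm.get_state();print(s["t"],s["eef_pos"],s["force"],s["width"])
for th in(0,12,24):
    for x in(-8,-4,0):
        Rm=(R.from_euler('z',.178)*R.from_euler('y',-th,degrees=True)).as_matrix()
        # E edge stays on plate
        Ew=o+restR(.178)@np.array([(x+16)/1000,.046,0]); p=Ew-Rm@np.array([.016,0,0])
        r=render("scene",p,Rm)>.5; print(th,x,(r&m).sum()/m.sum(),(r&m).sum()/(r|m).sum())
E
```

```text
[265.64236111 199.28819444] 0.78 288
scene [ 0.561 -0.007  0.167] rest frame mm [ 0.8 48.5 39.7] 0.71
10.8333 [ 0.56440789 -0.01166119  0.23657454] [-0.67151002  1.4391707   0.64098137] 0.021908276522037924
0 -8 0.9236111111111112 0.5990990990990991
0 -4 0.8611111111111112 0.5379609544468547
0 0 0.78125 0.45546558704453444
12 -8 0.9479166666666666 0.6304849884526559
12 -4 0.9027777777777778 0.5764966740576497
12 0 0.8506944444444444 0.5212765957446809
24 -8 0.8541666666666666 0.5466666666666666
24 -4 0.8715277777777778 0.5565410199556541
24 0 0.8368055555555556 0.5250544662309368
```

Request:
{"method": "move_arm", "body": {"increments": [{"jaw":-0.4,"dx":0,"dy":0,"dz":-0.005,"twist":0},{"jaw":-0.4,"dx":0,"dy":0,"dz":-0.01,"twist":0},{"jaw":-0.4,"dx":0,"dy":0,"dz":-0.015,"twist":0},{"jaw":-0.4,"dx":0,"dy":0,"dz":-0.015,"twist":0},{"jaw":-0.4,"dx":0,"dy":0,"dz":-0.015,"twist":0},{"jaw":-0.4,"dx":0,"dy":0,"dz":-0.01,"twist":0}]}}

```text
t: 11.33
eef_pos: [0.565, -0.0119, 0.3092]
ee_rot: [3.141, -0.002, 0.178]
force: [0.6, 0.2, 0.6]
width: 0.0263
gripper_force: 0.0
```

```bash
python3 - <<'E'
from fit import *
m=fit("s8")
s=arm.get_state();print(s["t"],s["eef_pos"],s["force"],s["width"])
def pose(v):
    Rm=(R.from_euler('z',.178)*R.from_euler('y',-v[0])*R.from_euler('z',v[3])).as_matrix()
    return o+restR(.178)@np.array([v[1]+.016,v[2],0])-Rm@np.array([.016,0,0]),Rm
cost=lambda v:np.abs(render("scene",*pose(v))-m).sum()
x0=np.array([.3,-.005,.046,0])
r=minimize(cost,x0,method="Nelder-Mead",options=dict(initial_simplex=np.vstack([x0,x0+np.diag([.15,.005,.005,.15])]),maxiter=150))
print(r.x,r.fun,m.sum())
E
```

```text
[268.20858896 196.07055215] 0.89 326
scene [ 0.557 -0.007  0.158] rest frame mm [-6.8 49.5 33.6] 0.59
top [ 0.557 -0.012  0.161] rest frame mm [-6.1 43.9 37. ] 0.64
top [ 0.616 -0.138  0.148] rest frame mm [ 21.1 -89.6  10.5] 0.54
11.5833 [ 0.56414322 -0.01181063  0.30607725] [ 0.3960511  -0.52707872 -0.4307864 ] 0.02642142098668196
[ 0.41330818 -0.0239288   0.04531821  0.42133727] 43.96862745098039 326
```

View pics/s8.png

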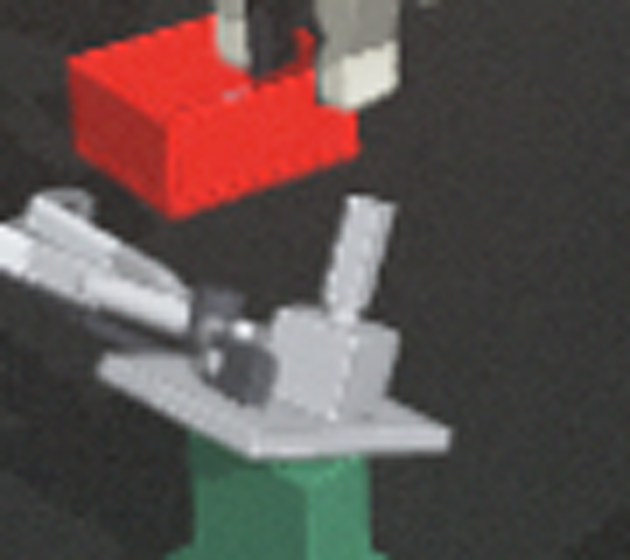

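The picture shows the spindle standing tilted with the slope (tang top at crop 370,205), its foot between the jaws and the up-slope jaw at (245,370). I check its yaw against the model with the jaws masked out.

```bash
python3 - <<'E'
from h import *
o=np.array([.585,-.052,.13])
g=cv2.cvtColor(cv2.imread("pics/s8.png"),cv2.COLOR_BGR2GRAY); 
m=next(d for d in sorted(arm.silhouettes("scene","spindle_mid"),key=lambda d:np.hypot(*(np.argwhere(d["pixels"]).mean(0)-[196,268]))) )["pixels"]
R0=restR(.178)
def jm(xc):
    k=np.zeros((420,560),np.uint8)
    for a,b in((.0235,.036),(-.036,-.0235)):
        P=np.array([[x+xc,y,z] for x in(a,b) for y in(.030,.0605) for z in(0,.02)])@R0.T+o
        cv2.fillPoly(k,[cv2.convexHull(proj("scene",P).astype(np.float32)).round().astype(np.int32)],1)
    return k>0
J=jm(0)|jm(-.002)
def ren(v):
    return render("scene",o+R0@[v[0],v[1],0],R0@R.from_euler('z',v[2]).as_matrix())
cost=lambda v:(np.abs(ren(v)-m)*~J).sum()
for y in(-.5,-.3,-.15,0,.15,.3,.5):
    r=minimize(lambda w:cost([*w,y]),[-.006,.046],method="Nelder-Mead",options=dict(initial_simplex=[[-.006,.046],[-.001,.046],[-.006,.051]]))
    print(y,r.x.round(4),round(r.fun,1))
for y in(-.2,0,.2):
    P=box(.016,0,.03)@(R0@R.from_euler('z',y).as_matrix()).T+o+R0@[-.0065,.0465,0]
    print(y,[tuple(q) for q in (((proj("scene",P)-[220,150]+.5)*7-.5).round().astype(int)).tolist()])
E
```

```text
-0.5 [-0.0206  0.0396] 30.2
-0.3 [-0.02    0.0403] 37.5
-0.15 [-0.0188  0.041 ] 39.4
0 [-0.0213  0.0397] 39.0
0.15 [-0.0214  0.0393] 35.0
0.3 [-0.0199  0.0402] 27.6
0.5 [-0.0216  0.039 ] 27.8
-0.2 [(315, 394), (337, 312), (368, 427), (391, 344), (240, 389), (263, 305), (293, 422), (317, 337)]
0 [(302, 391), (324, 309), (368, 424), (392, 341), (239, 392), (262, 308), (306, 426), (330, 340)]
0.2 [(289, 388), (312, 306), (366, 420), (390, 337), (241, 395), (263, 311), (319, 428), (343, 343)]
```

```bash
python3 - <<'E'
from h import *
o=np.array([.585,-.052,.13]);R0=restR(.178);K,W=cam("scene");E=np.linalg.inv(W)
for (u,v),z in(((370,203),.072),((347,312),.033),((335,412),0),((398,328),.03),((378,402),0),((350,337),.03),((273,310),.03)):
    p=(np.array([u,v])+.5)/7-.5+[220,150]
    d=E[:3,:3]@[(p[0]-K[0,2])/K[0,0],(p[1]-K[1,2])/K[1,1],1]; n=R0[:,2]
    X=E[:3,3]+d*((z-n@(E[:3,3]-o))/(n@d)); print((u,v),((X-o)@R0*1000).round(1))
E
```

```text
(370, 203) [-16.3  42.6  72. ]
(347, 312) [-20.5  42.1  33. ]
(335, 412) [-17.5  51.1   0. ]
(398, 328) [-40.7  49.5  30. ]
(378, 402) [-49.8  42.8   0. ]
(350, 337) [-4.6 59.1 30. ]
(273, 310) [ 6.  32.5 30. ]
```

Request:
{"method": "move_arm", "body": {"increments": [{"jaw":-0.1,"dx":-0.008,"dy":-0.0015,"dz":0,"twist":0},{"jaw":-0.1,"dx":-0.008,"dy":-0.0015,"dz":0,"twist":0},{"jaw":-0.1,"dx":0,"dy":0,"dz":0.01,"twist":0},{"jaw":-0.1,"dx":0,"dy":0,"dz":0.015,"twist":0},{"jaw":-0.1,"dx":0,"dy":0,"dz":0.015,"twist":0},{"jaw":-0.1,"dx":0,"dy":0,"dz":0.015,"twist":0},{"jaw":-0.1,"dx":0,"dy":0,"dz":0.012,"twist":0},{"jaw":-0.1,"dx":0,"dy":0,"dz":0.008,"twist":0},{"jaw":-0.1,"dx":0,"dy":0,"dz":0.002,"twist":0},{"jaw":-0.1,"dx":0,"dy":0,"dz":0,"twist":0}], "force": 5}}

```text
t: 12.47
eef_pos: [0.5479, -0.0117, 0.229]
ee_rot: [3.141, 0.001, 0.178]
force: [-0.2, -0.3, -0.6]
width: 0.0396
gripper_force: 0.0
```

Request:
{"method": "move_arm", "body": {"increments": [{"jaw":-1,"dx":0,"dy":0,"dz":0,"twist":0},{"jaw":-1,"dx":0,"dy":0,"dz":0,"twist":0},{"jaw":-1,"dx":0,"dy":0,"dz":0,"twist":0},{"jaw":-1,"dx":0,"dy":0,"dz":0,"twist":0},{"jaw":-1,"dx":0,"dy":0,"dz":0,"twist":0},{"jaw":-1,"dx":0,"dy":0,"dz":0,"twist":0},{"jaw":-1,"dx":0,"dy":0,"dz":0,"twist":0},{"jaw":-1,"dx":0,"dy":0,"dz":0,"twist":0}], "force": 5}}

```text
t: 13.13
eef_pos: [0.5485, -0.0113, 0.2301]
ee_rot: [-3.141, -0.001, 0.178]
force: [-2.1, 4.0, 3.5]
width: 0.0134
gripper_force: 4.9
```

Request:
{"method": "move_arm", "body": {"increments": [{"jaw":-1,"dx":0,"dy":0,"dz":0,"twist":0},{"jaw":-1,"dx":0,"dy":0,"dz":0,"twist":0},{"jaw":-1,"dx":0,"dy":0,"dz":0,"twist":0},{"jaw":-1,"dx":0,"dy":0,"dz":0,"twist":0}], "force": 15}}

```text
t: 13.47
eef_pos: [0.5485, -0.0113, 0.23]
ee_rot: [-3.141, -0.001, 0.178]
force: [-1.6, 5.3, 5.1]
width: 0.0126
gripper_force: 14.6
```

```bash
python3 - <<'E'
from fit import *
m=fit("s9")
s=arm.get_state();print(s["t"],s["eef_pos"],s["force"],s["moment"],s["width"])
E
```

```text
[266.97163121 198.73404255] 0.83 282
scene [ 0.555 -0.008  0.158] rest frame mm [-8.3 48.8 34.5] 0.82
scene [ 0.576 -0.007  0.134] rest frame mm [ 1.1 45.6  4.2] 0.15
13.7167 [ 0.54855465 -0.01134308  0.22998948] [-1.56781964  5.79336353  4.74268342] [1.95000086 0.37794242 0.04360912] 0.01272381875408721
```

Request:
{"method": "move_arm", "body": {"increments": [{"jaw":-1,"dx":0.001,"dy":-0.001,"dz":-0.0006,"twist":0},{"jaw":-1,"dx":0.002,"dy":0,"dz":-0.001,"twist":0},{"jaw":-1,"dx":0.002,"dy":0,"dz":-0.001,"twist":0},{"jaw":-1,"dx":0,"dy":0,"dz":0,"twist":0}], "force": 12}}

```text
t: 14.05
eef_pos: [0.5526, -0.0102, 0.2318]
ee_rot: [3.141, 0.002, 0.178]
force: [-3.9, -0.3, 0.1]
width: 0.012
gripper_force: 12.0
```

Request:
{"method": "move_arm", "body": {"increments": [{"jaw":-0.3,"dx":0,"dy":0,"dz":0,"twist":0},{"jaw":-0.3,"dx":0,"dy":0,"dz":0,"twist":0},{"jaw":-0.3,"dx":0,"dy":0,"dz":0,"twist":0},{"jaw":-0.3,"dx":0,"dy":0,"dz":0,"twist":0},{"jaw":-0.3,"dx":0,"dy":0,"dz":0,"twist":0},{"jaw":-0.3,"dx":0,"dy":0,"dz":-0.004,"twist":0},{"jaw":-0.3,"dx":0,"dy":0,"dz":-0.015,"twist":0},{"jaw":-0.3,"dx":0,"dy":0,"dz":-0.03,"twist":0},{"jaw":-0.3,"dx":0,"dy":0,"dz":-0.035,"twist":0},{"jaw":-0.3,"dx":0,"dy":0,"dz":-0.025,"twist":0}]}}

```text
t: 14.88
eef_pos: [0.5534, -0.01, 0.3444]
ee_rot: [3.141, -0.002, 0.178]
force: [1.6, 0.9, 0.6]
width: 0.0309
gripper_force: 0.0
```

```bash
python3 - <<'E'
from fit import *
m=fit("s10")
s=arm.get_state();print(s["t"],s["eef_pos"],s["ee_rot"],s["q"],s["force"],s["width"])
R0=restR(.178)
def cost(v):
    return np.abs(render("scene",o+R0@[v[0],v[1],0],R0@R.from_euler('z',v[2]).as_matrix())-m).sum()
for y in(-.3,-.15,0,.15,.3):
    r=minimize(lambda w:cost([*w,y]),[-.006,.046],method="Nelder-Mead",options=dict(initial_simplex=[[-.006,.046],[-.001,.046],[-.006,.051]]))
    print(y,r.x.round(4),round(r.fun,1))
for n in("handle_up_grip","handle_down_grip"):
    for c in("scene","top"):
        for d in arm.pinpoint(c,n)[:2]:
            print(c,n,np.round(d["position"],3),((np.array(d["position"])-o)@R0*1000).round(1))
E
```

```text
[267.08262108 195.94017094] 0.94 351
scene [ 0.557 -0.006  0.161] rest frame mm [-5.  49.9 35.7] 0.9
top [ 0.584 -0.052  0.133] rest frame mm [0.5 0.2 2.8] 0.58
top [ 0.56  -0.015  0.162] rest frame mm [-3.8 41.2 36.4] 0.46
15.1333 [ 0.55266568 -0.00974572  0.34110536] [-3.14117771e+00  9.34216597e-05  1.78040032e-01] [ 3.36473122e-01  1.28533954e-01 -1.82336835e-01 -4.45855291e-04
 -1.25995235e+00  1.41249959e+00] [-0.05030519 -0.52439334 -0.44769936] 0.030333686674577795
-0.3 [-0.019   0.0378] 47.3
-0.15 [-0.0189  0.0376] 50.5
0 [-0.0211  0.0365] 50.7
0.15 [-0.0073  0.0475] 84.4
0.3 [-0.0073  0.0474] 78.0
scene handle_up_grip [ 0.619 -0.142  0.153] [ 25.4 -95.1  14.3]
top handle_up_grip [ 0.613 -0.14   0.146] [ 17.6 -91.3   9.4]
top handle_up_grip [0.494 0.398 0.012] [ -56.7  459.1 -104.4]
scene handle_down_grip [ 0.618 -0.146  0.149] [ 22.  -97.9  10.7]
scene handle_down_grip [ 0.574 -0.149  0.128] [-26.4 -93.4   9.3]
top handle_down_grip [ 0.578 -0.15   0.131] [-21.7 -95.   11. ]
```

Request:
{"method": "move_arm", "body": {"increments": [{"jaw":-0.3,"dx":0,"dy":0,"dz":0,"twist":0.12},{"jaw":-0.3,"dx":0,"dy":0,"dz":0,"twist":0.12},{"jaw":-0.3,"dx":0,"dy":0,"dz":0,"twist":0.12},{"jaw":1,"dx":0,"dy":0,"dz":0,"twist":0.12},{"jaw":1,"dx":0,"dy":0,"dz":0,"twist":0.12},{"jaw":1,"dx":0,"dy":0,"dz":0,"twist":0.12},{"jaw":1,"dx":0,"dy":0,"dz":0,"twist":0.12},{"jaw":1,"dx":0,"dy":0,"dz":0,"twist":0.12},{"jaw":1,"dx":0,"dy":0,"dz":0,"twist":0.12},{"jaw":1,"dx":0,"dy":0,"dz":0,"twist":0.12},{"jaw":1,"dx":0,"dy":0,"dz":0,"twist":0.12},{"jaw":1,"dx":0,"dy":0,"dz":0,"twist":0.12}]}}

```text
t: 16.33
eef_pos: [0.5529, -0.0098, 0.3405]
ee_rot: [3.14, -0.0, -1.268]
force: [-0.1, 0.3, -0.5]
width: 0.0843
gripper_force: 0.0
```

Request:
{"method": "move_arm", "body": {"increments": [{"jaw":1,"dx":0,"dy":0,"dz":0,"twist":0.12},{"jaw":1,"dx":0.01,"dy":-0.002,"dz":0,"twist":0},{"jaw":1,"dx":0.022,"dy":-0.003,"dz":0,"twist":0},{"jaw":1,"dx":0.022,"dy":-0.003,"dz":0,"twist":0},{"jaw":1,"dx":0.022,"dy":-0.003,"dz":0,"twist":0},{"jaw":1,"dx":0.022,"dy":-0.003,"dz":0,"twist":0},{"jaw":1,"dx":0.022,"dy":-0.003,"dz":0,"twist":0},{"jaw":1,"dx":0.014,"dy":-0.002,"dz":0,"twist":0},{"jaw":1,"dx":0.007,"dy":-0.001,"dz":0.015,"twist":0},{"jaw":1,"dx":0,"dy":0,"dz":0.02,"twist":0},{"jaw":1,"dx":0,"dy":0,"dz":0.02,"twist":0},{"jaw":1,"dx":0,"dy":0,"dz":0.01,"twist":0}]}}

```text
t: 17.33
eef_pos: [0.5981, -0.1449, 0.2732]
ee_rot: [3.138, 0.001, -1.381]
force: [-0.8, 0.5, 0.1]
width: 0.0876
gripper_force: 0.0
```

```bash
python3 - <<'E'
from fit import *
m=fit("s11")
f=arm.grab_frame("scene"); cv2.imwrite("pics/s12.png",cv2.resize(f[110:250,170:330],None,fx=5,fy=4.28))
s=arm.get_state();print(s["t"],s["eef_pos"],s["ee_rot"],s["force"],s["width"])
for n in("handle_up_grip","handle_down_grip"):
    for c in("scene","top"):
        for d in arm.pinpoint(c,n)[:2]:
            print(c,n,np.round(d["position"],3))
E
```

```text
[267.5        196.06571429] 0.88 350
scene [ 0.555 -0.008  0.162] rest frame mm [-7.3 48.8 38. ] 0.68
17.6333 [ 0.59982238 -0.14447226  0.27771009] [-3.13962003e+00 -6.76688444e-04 -1.38084614e+00] [-0.20874687 -0.55052699  0.08618097] 0.0878776030098737
scene handle_up_grip [ 0.622 -0.144  0.15 ]
scene handle_up_grip [ 0.492 -0.373  0.002]
top handle_up_grip [ 0.616 -0.137  0.148]
top handle_up_grip [ 0.739 -0.35  -0.003]
scene handle_down_grip [ 0.575 -0.146  0.126]
top handle_down_grip [ 0.578 -0.151  0.134]
```

Request:
{"method": "move_arm", "body": {"increments": [{"jaw":1,"dx":0,"dy":0.0015,"dz":0.012,"twist":0.012},{"jaw":1,"dx":0,"dy":0,"dz":0.018,"twist":0},{"jaw":1,"dx":0,"dy":0,"dz":0.018,"twist":0},{"jaw":1,"dx":0,"dy":0,"dz":0.018,"twist":0},{"jaw":1,"dx":0,"dy":0,"dz":0.014,"twist":0},{"jaw":1,"dx":0,"dy":0,"dz":0.009,"twist":0},{"jaw":1,"dx":0,"dy":0,"dz":0.003,"twist":0},{"jaw":0.5,"dx":0,"dy":0,"dz":0,"twist":0},{"jaw":0.4,"dx":0,"dy":0,"dz":0,"twist":0},{"jaw":0.4,"dx":0,"dy":0,"dz":0,"twist":0},{"jaw":0.4,"dx":0,"dy":0,"dz":0,"twist":0},{"jaw":0.4,"dx":0,"dy":0,"dz":0,"twist":0}], "force": 15}}

```text
t: 18.83
eef_pos: [0.5979, -0.1448, 0.1851]
ee_rot: [-3.14, -0.0, -1.394]
force: [-1.1, -0.3, 0.4]
width: 0.0631
gripper_force: 0.4
```

Request:
{"method": "move_arm", "body": {"increments": [{"jaw":-1,"dx":0,"dy":0,"dz":0,"twist":0},{"jaw":-1,"dx":0,"dy":0,"dz":0,"twist":0},{"jaw":-1,"dx":0,"dy":0,"dz":0,"twist":0},{"jaw":-1,"dx":0,"dy":0,"dz":0,"twist":0},{"jaw":-1,"dx":0,"dy":0,"dz":0,"twist":0},{"jaw":-1,"dx":0,"dy":0,"dz":0,"twist":0}], "force": 15}}

```text
t: 19.33
eef_pos: [0.5976, -0.1461, 0.1842]
ee_rot: [3.141, -0.002, -1.394]
force: [2.1, -8.2, -1.4]
width: 0.0456
gripper_force: 14.6
```

Request:
{"method": "move_arm", "body": {"increments": [{"jaw":-1,"dx":0,"dy":0,"dz":0,"twist":0},{"jaw":-1,"dx":0,"dy":0,"dz":0,"twist":0},{"jaw":-1,"dx":0,"dy":0,"dz":0,"twist":0},{"jaw":-1,"dx":0,"dy":0,"dz":0,"twist":0},{"jaw":-1,"dx":0,"dy":0,"dz":0,"twist":0},{"jaw":-1,"dx":0,"dy":0,"dz":0,"twist":0}], "force": 22}}

```text
t: 19.83
eef_pos: [0.5974, -0.1462, 0.1846]
ee_rot: [3.141, -0.002, -1.394]
force: [-0.4, -6.4, 0.7]
width: 0.0239
gripper_force: 22.0
```

Request:
{"method": "move_arm", "body": {"increments": [{"jaw":0,"dx":0,"dy":0,"dz":0,"twist":0},{"jaw":0.5,"dx":0,"dy":0,"dz":0,"twist":0},{"jaw":1,"dx":0,"dy":0,"dz":0,"twist":0},{"jaw":1,"dx":0,"dy":0,"dz":0,"twist":0},{"jaw":1,"dx":0,"dy":0,"dz":0,"twist":0},{"jaw":1,"dx":0,"dy":0,"dz":0,"twist":0},{"jaw":1,"dx":0,"dy":0,"dz":-0.005,"twist":0},{"jaw":1,"dx":0,"dy":0,"dz":-0.015,"twist":0},{"jaw":1,"dx":0,"dy":0,"dz":-0.03,"twist":0},{"jaw":1,"dx":0,"dy":0,"dz":-0.035,"twist":0},{"jaw":1,"dx":0,"dy":0,"dz":-0.035,"twist":0},{"jaw":1,"dx":0,"dy":0,"dz":-0.02,"twist":0}]}}

```text
t: 20.83
eef_pos: [0.5986, -0.145, 0.3292]
ee_rot: [-3.137, -0.002, -1.393]
force: [0.3, -1.0, 0.1]
width: 0.087
gripper_force: 0.0
```

```bash
python3 - <<'E'
from fit import *
m=fit("s13")
f=arm.grab_frame("scene"); a=cv2.resize(f[150:230,190:310],None,fx=6,fy=6,interpolation=cv2.INTER_CUBIC)[:300+180]
g=arm.grab_frame("top"); 
cv2.imwrite("pics/s14.png",a); cv2.imwrite("pics/t14.png",g)
s=arm.get_state();print(s["t"],s["eef_pos"],s["force"],s["width"])
for n in("handle_up_grip","handle_down_grip"):
    for c in("scene","top"):
        for d in arm.pinpoint(c,n)[:1]:
            print(c,n,np.round(d["position"],3),((np.array(d["position"])-o)@restR(.178)*1000).round(1))
E
```

```text
[268.80322581 196.19354839] 0.7 310
scene [ 0.558 -0.     0.163] rest frame mm [-2.2 55.4 37. ] 0.71
21.1833 [ 0.59714644 -0.14465907  0.32306367] [ 0.07039282  0.01306855 -0.74700077] 0.08743438892079766
scene handle_up_grip [ 0.606 -0.147  0.144] [  8.9 -97.6  11.4]
top handle_up_grip [ 0.602 -0.146  0.14 ] [  3.4 -95.7   8.9]
scene handle_down_grip [ 0.588 -0.147  0.133] [-11.6 -93.8   8.9]
top handle_down_grip [ 0.591 -0.149  0.138] [ -6.9 -96.9  12.4]
```

View pics/s14.png

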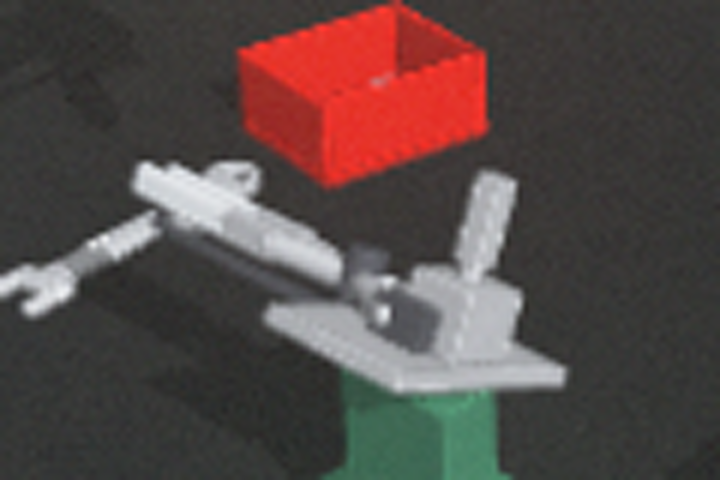

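The last picture shows the handles shut and staying shut with nobody touching them (crop 140–340, 175–270). The foot stands flat on the rest, against the jaw at (415,320), and the tang is square to the slope. I hand in.

```bash
python3 -c "
from station import arm
print(arm.job_done())"
```

```text
the job is handed in; nothing more can be done
None
```

I stood the short square-footed spindle on the rest between the jaws and snapped the pliers shut. They hold it by themselves. I handed the job in at about 21 s, and no verdict came back. On the way down the spindle was pushed about 8 mm up in the fingers, probably by the up-slope jaw, and I re-gripped it once to square it.

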